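# Load the vial mixer, fit its cover over the pin and press it to run

### The arm

A 6-joint arm with a two-finger parallel gripper is mounted at the origin on the work surface. World frame = base frame: x ahead of the robot, y to its left, z up, the work surface at z = 0. Lengths are in mm, angles in rad, forces in N, time in s.
With the tool pointing down it reaches from about 350 to 775 mm from the base axis. Payload 7.3 kg.
Tool frame: the origin (TCP) lies between the finger pads; the fingertips stand bot.tips_ahead ahead of it and the grasp point (between the pads) lies 6 mm ahead of it (bot.tips_ahead is the distance from the TCP to the fingertips, in mm); z points along the fingers, y is the line along which they close (so a half turn about z gives the same grasp; the last joint's range is limited). The gripper opens to 92 mm and grips with 3 to 60 N. Pads are 19 mm wide; open, the fingers measure 130 mm over their backs; the gripper's body (75 mm by 190 mm) begins 47 mm behind the grasp point.
Start: joints at [1.146, 0.342, 1.524, -0, 1.275, -0.146], TCP at [144.465, 504.75, 251.741] pointing down, gripper open.
Joint ranges: [-2.53, 2.53], [-0.77, 2.02], [0.04, 2.7], [-1, 4.14], [0.28, 2.66], [-3.11, 3.11]. Speed limits (rad/s): [2.57, 2.57, 3.14, 3.14, 3.14, 3.14].

### API

Orientations are given as [roll, pitch, yaw] about the fixed x, y, z axes, in that order (R = Rz(yaw) Ry(pitch) Rx(roll)).
In Python, from plant import bot gives the robot as it stands. The module is installed in compiled form; this text tells all that it offers.
- The arm moves only by the tool step_arm, never from a script. Its argument "targets" is one flat list of numbers, 7 for each row, row after row: the opening, from 0 (shut) to 1 (fully open), then the shift along the tool's x, y, z each as a share of 100 mm, from -1 to 1, then the turn, a rotation vector about the tool's x, y, z each as a share of pi/4 rad, from -1 to 1. A call has 1 to 20 rows; each row is the pose to reach, as a shift and turn from the pose commanded when the call began, along the tool's axes at that moment; what a row does not reach only later rows make up. A row lasts 1/8 s, in which the tool goes at most 62.5 mm and 10.7 degrees, less where a joint would pass 70% of its speed; a pose out of reach is approached as far as the arm can. A call with a number of a shift or a turn outside -1 to 1 is refused whole. A call with a gripper value outside its range is refused whole. The fingers move at their own pace and stop on an object; the grip force is fixed at half the most. Time passes only in rows, so rows that repeat a pose let the fingers close. It gives the time, the measured TCP pose, the force, the opening and the grip force at its end, in the units of the state.
- bot.get_obs(): the state, without advancing time (a new reading comes with each control period).
- bot.capture(name): name is "side" or "top"; returns (picture, depth): 420x560x3 uint8, blue, green, red; 420x560 float32, mm along the optical axis (not along the pixel's ray), 0 where there is no reading.
- bot.camera_info(name): a dict with "fx", "fy", "cx", "cy" (pixels), "camera_from_world" (4x4, takes a point from world to camera coordinates). Camera axes: x right, y down, z forward; pixel columns grow to the right and rows downward; lengths in mm; the calibration is good to about 2 mm. A picture is of the moment at which its call begins. camera_info takes no time and is no camera call.
- bot.close_job(): hands the job in; it is judged then, once.
The state is a dict: "time": time; "joint_positions": joint angles; "dq": joint speeds; "tau": joint torques, N m; "tool_pos": TCP position; "tcp_rot": TCP orientation; "contact_force": force on the tool from outside, world axes, zero at the start; "moment": the same for the moment, N m; "grip_width": finger opening in mm; "finger_force": force on a finger pad.
Only numpy, scipy, OpenCV 4.12 (cv2) and the standard library are available. Lean on these libraries where they do the work, as an engineer would, in place of code of your own. Each camera call takes 0.05 s, during which the arm holds its last target. There are 200 camera calls.

### The job

Drop the two loose amber vials into the two bores of the vial mixer's metal block, one in each. Then set the round cover by its knob over the pin in the middle of the block, slide it about until its socket drops fully onto the pin, and press it down until the spring-loaded block stops at the bottom of its travel; finish while still holding it pressed down there. Leave the bottle, the cup and the tube rack where they are.

Things in the scene. Friction and masses are not known exactly. Their poses are not given: they have to be found in the camera images.
- mixer: Fixed vial mixer: cream housing 150 x 150 mm, 45 mm tall, on the bench, with a spring-loaded aluminium block 100 mm (its x) by 130 mm (its y), 50 mm thick, above it. Undisturbed, the block's top is 107 mm above the bench. Origin at the centre of the housing's underside; axes are those of the block; z up.
- head (a joint): How far the block is pressed down, in m: 0 at rest, 0.008 at its bottom stop. Spring return: with the vials and the cover on it stays at 0; it starts to move at about 8 to 10 N of push, and takes 14 to 16 N to reach the stop.
- pin_foot (a point): Centre of the block's top face, at the foot of the upright steel locating pin. The pin is 14 mm in diameter and 12 mm tall; its top 5 mm taper to 7 mm. Axes as the mixer's. It moves down with the block.
- bore_left (a point): Centre of the mouth of the bore on the block's +y side, on the top face, 40 mm from the pin axis. Bore 29 mm wide, 42 mm deep, 3 mm chamfer; a vial fully in stands 10 mm proud. Pin and other bore lie along the block's y, so finger room is best along its x.
- bore_right (a point): The same on the block's -y side, 40 mm from the pin's axis.
- vial_a: Capped amber glass sample vial, an upright cylinder 24 mm in diameter all the way up (white cap included) and 52 mm tall, 35 g, standing free on the bench. Origin at the centre of its underside, z up. Both vials are alike.
- vial_b: Capped amber glass sample vial, an upright cylinder 24 mm in diameter all the way up (white cap included) and 52 mm tall, 35 g, standing free on the bench. Origin at the centre of its underside, z up. Both vials are alike.
- cover: Loose aluminium cover, 0.14-0.28 kg. From below: square boss 32 x 32 mm, 14 mm tall; round plate 110 mm wide, 6 mm thick; black round knob 30 mm wide, 36 mm tall (top 56 mm up). Hidden in the boss, from below: blind socket 18 mm wide, 14 mm deep, 3 mm chamfer. Origin: centre of the boss underside, on the socket axis; z up. On the pin it lies flat on the block, clears the vials; any yaw.
- reagent: Bystander: white capped bottle 64 mm in diameter, 130 mm tall, loose. Origin at the centre of its underside.
- cup: Bystander: small open sample cup 52 mm in diameter at the rim, 60 mm tall, loose. Origin at the centre of its underside.
- rack: Bystander: white tube rack 60 x 134 mm with capped tubes, 72 mm tall in all, loose. Origin at the centre of its underside.
Not all that is in view belongs to the job. What is shaped like the cover but turquoise is not meant.

How it is judged:
By the outcome, as a careful person would: the job done as asked, in the order asked, and still so for the second after the job is handed in, while the arm keeps its last pose, push and grip.
It also fails if it takes over 72 s, if anything falls off the work surface, if the arm or the gripper's body presses on something with over 40 N, if the wrist force passes 120 N, or if a joint passes its speed limit or range.

## Working session

There is one attempt and no reset: what is moved stays moved. The work goes in short steps, Python scripts to look and compute and a tool call to move; the robot and the scene stay as the last step left them, time stands still between calls to the robot, and variables do not carry over. Pictures are saved under pics/ and viewed, at most 10 in all, crops included, and the job is handed in when it is done.

Besides the shell and the picture viewer there is one more tool, called after "Emit:" as name(argument=value, ...) on one line, values as JSON. step_arm: Moves the arm, as the interface text tells. Shift numbers are shares of 100 mm and turn numbers shares of pi/4 rad, none past 1 either way. Its arguments: {"type":"object","properties":{"targets":{"type":"array"}},"required":["targets"]}

```bash
mkdir -p pics
python3 - <<'E'
from plant import bot
import cv2,numpy as np
print(bot.tips_ahead,bot.get_obs())
for n in("side","top"):
    i=bot.camera_info(n);print(n,i)
    p,d=bot.capture(n);cv2.imwrite(f"pics/{n}0.png",p);np.save(f"{n}0.npy",d)
E
```

```text
25.0 {'time': 0.0, 'joint_positions': array([ 1.14601859e+00,  3.42741612e-01,  1.52499832e+00, -1.07020482e-06,
        1.27540411e+00, -1.46008386e-01]), 'dq': array([8.44712794e-04, 5.13511661e-04, 7.58568963e-05, 1.34680384e-04,
       1.72104865e-03, 1.43478329e-03]), 'tau': array([-4.57344740e-04, -4.31244314e+01, -2.44219261e+01,  7.15784915e-02,
        5.61089139e-02, -1.42144786e-04]), 'tool_pos': array([144.29795286, 504.40360155, 251.04165824]), 'tcp_rot': array([-3.14005762e+00, -2.24699609e-04,  2.86282344e+00]), 'contact_force': array([ 0.92749778,  0.08542255, -1.05007564]), 'moment': array([ 0.00249914, -0.03137626, -0.00312659]), 'finger_force': 0.0, 'grip_width': 91.81774841546539}
side {'fx': 414.9585651304586, 'fy': 414.9585651304586, 'cx': 277.35379512427227, 'cy': 214.5919717167621, 'camera_from_world': array([[ 7.72490821e-01, -6.34935992e-01, -1.06872343e-02,
        -4.06192298e+02],
       [-4.28515313e-01, -5.08782492e-01, -7.46669273e-01,
         3.33770513e+02],
       [ 4.68649718e-01,  5.81374803e-01, -6.65109600e-01,
         6.85890520e+02],
       [ 0.00000000e+00,  0.00000000e+00,  0.00000000e+00,
         1.00000000e+00]])}
top {'fx': 485.1279918235671, 'fy': 485.1279918235671, 'cx': 279.3680548008194, 'cy': 216.43388612885914, 'camera_from_world': array([[-9.21523057e-03, -9.99957400e-01, -5.27097541e-04,
         4.03508368e+01],
       [-9.93773201e-01,  9.21677071e-03, -1.11039973e-01,
         6.15085942e+02],
       [ 1.11040101e-01, -4.99443544e-04, -9.93815801e-01,
         1.44739069e+03],
       [ 0.00000000e+00,  0.00000000e+00,  0.00000000e+00,
         1.00000000e+00]])}
```

View pics/side0.png

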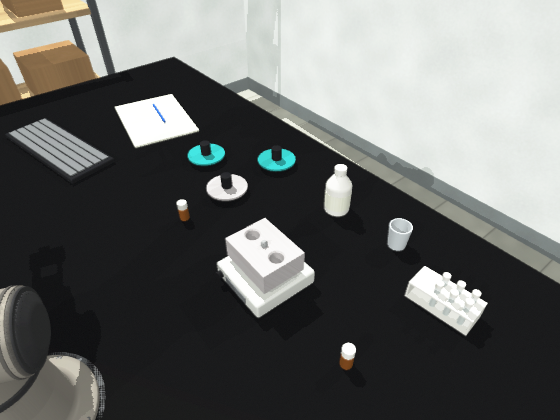

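View pics/top0.png

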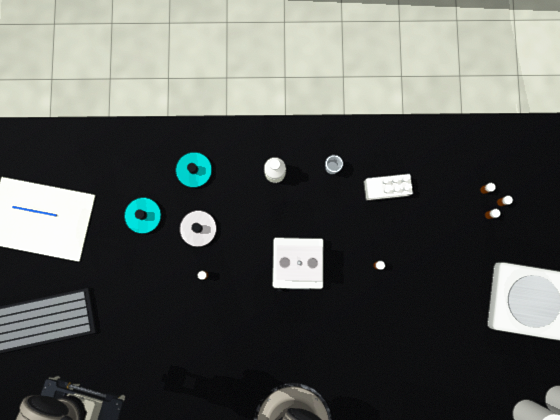

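Both views show the two loose vials: top (202,275) and (380,265), side (183,210) and (347,357). The grey-white cover is at top (198,228), side (227,187). The mixer is at top (298,263) and side (265,255), with its bores at top (285,262) and (313,263). Three further vials stand at top right, outside the side view.

```bash
cat > h.py <<'E'
from plant import bot
import cv2,numpy as np
def cloud(n,d):
    i=bot.camera_info(n);v,u=np.mgrid[:420,:560]
    P=np.stack([(u-i['cx'])/i['fx']*d,(v-i['cy'])/i['fy']*d,d],-1)
    M=i['camera_from_world'];W=(P-M[:3,3])@M[:3,:3];W[d<=0]=np.nan
    return W
def pix(n,X):
    i=bot.camera_info(n);M=i['camera_from_world'];c=M[:3,:3]@np.array(X)+M[:3,3]
    return c[0]/c[2]*i['fx']+i['cx'],c[1]/c[2]*i['fy']+i['cy']
def ray(n,u,v,z):
    i=bot.camera_info(n);M=i['camera_from_world'];R=M[:3,:3];o=-R.T@M[:3,3]
    r=R.T@np.array([(u-i['cx'])/i['fx'],(v-i['cy'])/i['fy'],1]);return o+r*(z-o[2])/r[2]
def roi(W,c,r,lo,hi):
    u,v=c;S=W[v-r:v+r,u-r:u+r].reshape(-1,3);return S[(S[:,2]>lo)&(S[:,2]<hi)]
E
python3 - <<'E'
from h import *
np.set_printoptions(precision=1,suppress=True)
px={'top':dict(va=(202,275),vb=(380,265),cov=(198,228),mix=(298,263)),'side':dict(va=(183,210),vb=(347,357),cov=(227,187),mix=(265,255))}
for n in px:
    W=cloud(n,np.load(n+"0.npy"))
    for k,r,lo,hi in(('va',14,46,60),('vb',14,46,60),('cov',26,15,30),('cov',26,46,65),('mix',48,101,112),('mix',48,113,125),('mix',60,35,50)):
        S=roi(W,px[n][k],r,lo,hi)
        if len(S)<3: print(n,k,len(S));continue
        (c,e,a)=cv2.minAreaRect(S[:,:2].astype(np.float32))
        print(n,k,lo,len(S),'mean',S.mean(0),'zmed',np.median(S[:,2]),'rect',np.array(c),np.array(e),round(a,1),'circ',np.array(cv2.minEnclosingCircle(S[:,:2].astype(np.float32))[0]))
    W2=W[...,2];g=cv2.imread(f"pics/{n}0.png",0);u,v=px[n]['mix']
    m=(g<150).astype(np.uint8);m[:v-35]=0;m[v+35:]=0;m[:,:u-35]=0;m[:,u+35:]=0
    N,_,st,ct=cv2.connectedComponentsWithStats(m)
    for s,c in zip(st,ct):
        if 3<s[4]<250:print(n,'blob',s,c,ray(n,*c,107))
p=cv2.imread("pics/top0.png")[215:310,180:400];p2=cv2.imread("pics/side0.png")[160:310,160:320]
cv2.imwrite("pics/c.png",np.hstack([cv2.resize(p2,(400,375),interpolation=0),cv2.resize(p[20:85,80:150],(400,375),interpolation=0)]))
E
```

```text
top va 46 51 mean [440.8 267.6  51.8] zmed 51.78179665818082 rect [441.6 268.2] [21.5 20.7] 89.2 circ [440.7 267.7]
top vb 46 55 mean [ 465.8 -264.6   51.5] zmed 51.83881576134281 rect [ 466.  -264.1] [21.9 23.2] 39.1 circ [ 464.9 -264.9]
top cov 15 840 mean [582.4 285.7  20.7] zmed 20.4382677739005 rect [582.4 285.7] [108.5 106.2] 44.6 circ [582.9 286.2]
top cov 46 79 mean [582.3 285.4  55.8] zmed 55.49856125396156 rect [582.  285.3] [28.  27.5] 43.8 circ [582.1 285.8]
top mix 101 1307 mean [474.  -20.5 107. ] zmed 107.0797635269506 rect [474.2 -19.8] [129.7  99.9] 88.1 circ [473.5 -20. ]
top mix 113 51 mean [474.3 -19.1 115. ] zmed 114.07188424327653 rect [471.2 -20.1] [ 90.4 126.3] 0.8 circ [477.7 -19.9]
top mix 35 852 mean [469.9 -13.4  44.4] zmed 44.70258777125295 rect [470.8 -18.9] [148.1 156. ] 89.6 circ [474.  -19.5]
top blob [280 258   9   9  61] [284.4 261.7] [476.4  21.3 107. ]
top blob [309 258   8   9  57] [312.3 262.4] [473.7 -58.8 107. ]
top blob [300 261   2   4   4] [300.5 262.5] [473.6 -24.8 107. ]
side va 46 68 mean [441.1 264.1  52.1] zmed 52.668528648649854 rect 
[... 749 characters left out ...]
 155.3] 88.8 circ [474.2 -21.9]
side blob [230 220  29  15 236] [239.6 224.7] [473.   58.8 107. ]
side blob [246 232   6   8  28] [248.3 235.6] [467.7  20.8 107. ]
side blob [265 242   2   5   6] [265.8 244.3] [479.8 -21.6 107. ]
side blob [269 255   6   8  27] [271.6 258.1] [465.4 -57.8 107. ]
side blob [278 260   3   3   6] [278.8 260.8] [471.7 -72.1 107. ]
side blob [282 267   6   4   8] [284.8 268.2] [468.3 -93.6 107. ]
side blob [289 271   6   4   8] [292.  272.8] [ 471.6 -110.7  107. ]
side blob [280 277   4   3   4] [281.5 278. ] [ 448.6 -107.8  107. ]
side blob [264 280  11   9  36] [268.1 284.1] [ 420.9 -103.1  107. ]
side blob [230 282   7   8  32] [231.9 286.6] [367.3 -65.6 107. ]
```

View pics/c.png

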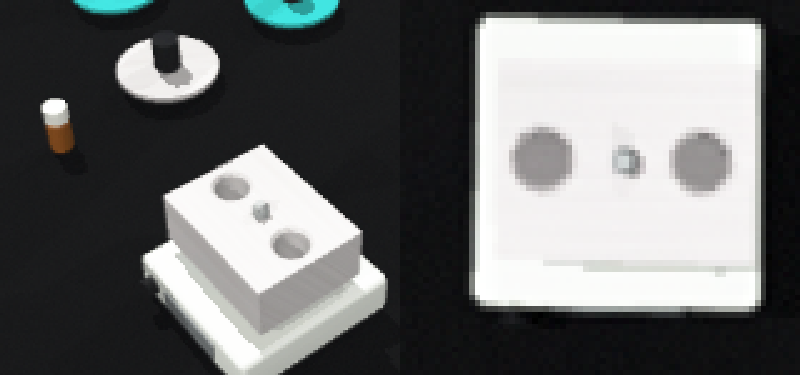

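Emit:
step_arm(targets=[1, -1, -0.4, 0.3, 0, 0, 0.85, 1, -1, -0.4, 0.3, 0, 0, 0.85, 1, -1, -0.4, 0.3, 0, 0, 0.85, 1, -1, -0.4, 0.3, 0, 0, 0.85])

```text
time: 0.6
tool_pos: [230.1, 438.1, 221.2]
tcp_rot: [-3.14, 0.0, 2.189]
contact_force: [0.1, -0.1, -0.6]
grip_width: 92.1
finger_force: 0.0
```

```bash
cat >> h.py <<'E'
from scipy.spatial.transform import Rotation as Ro
def go(x,y,z,yaw=1.538):
    o=bot.get_obs();R=Ro.from_euler('xyz',o['tcp_rot']);T=Ro.from_euler('xyz',[np.pi,0,yaw])
    print(np.round(o['tool_pos'],1),np.round(o['tcp_rot'],3),'t',round(o['time'],2),'F',np.round(o['contact_force'],1),'w',round(o['grip_width'],1),o['finger_force'])
    print('shift',np.round(R.inv().apply(np.array([x,y,z])-o['tool_pos'])/100,3),'turn',np.round((R.inv()*T).as_rotvec()/(np.pi/4),3))
E
python3 -c "
from h import *
go(441.3,266.6,53)"
```

```text
[230.1 438.1 221.2] [-3.14   0.     2.189] t 0.6 F [ 0.1 -0.1 -0.6] w 92.1 0.0
shift [-2.621  0.729  1.682] turn [-0.001  0.001  0.829]
```

Emit:
step_arm(targets=[1, -1, 0.4, 0.3, 0, 0, 0.83, 1, -1, 0.4, 0.3, 0, 0, 0.83, 1, -1, 0.4, 0.3, 0, 0, 0.83, 1, -1, 0.4, 0.3, 0, 0, 0.83])

```text
time: 1.1
tool_pos: [320.9, 380.3, 191.1]
tcp_rot: [-3.14, 0.001, 1.538]
contact_force: [0.4, -0.2, -0.0]
grip_width: 91.8
finger_force: 0.0
```

```bash
python3 -c "
from h import *
go(441.3,266.6,53)"
```

```text
[320.9 380.3 191.1] [-3.140e+00  1.000e-03  1.538e+00] t 1.1 F [ 0.4 -0.2 -0. ] w 91.8 0.0
shift [-1.095  1.242  1.381] turn [-0.001  0.001 -0.001]
```

Emit:
step_arm(targets=[1, -1, 1, 0.5, 0, 0, 0, 1, -1, 1, 0.5, 0, 0, 0, 1, -1, 1, 0.5, 0, 0, 0, 1, -1, 1, 0.5, 0, 0, 0])

```text
time: 1.6
tool_pos: [418.2, 276.9, 140.8]
tcp_rot: [-3.14, 0.001, 1.54]
contact_force: [-0.3, -0.5, 0.9]
grip_width: 92.0
finger_force: 0.0
```

Emit:
step_arm(targets=[0.6, -0.1, 0.24, 0, 0, 0, 0, 0.6, -0.1, 0.24, 0.4, 0, 0, 0, 0.6, -0.1, 0.24, 0.88, 0, 0, 0, 0.6, -0.1, 0.24, 0.88, 0, 0, 0, 0.6, -0.1, 0.24, 0.88, 0, 0, 0])

```text
time: 2.22
tool_pos: [441.9, 268.6, 55.2]
tcp_rot: [3.14, -0.001, 1.544]
contact_force: [0.6, 0.6, 1.3]
grip_width: 55.4
finger_force: 0.0
```

```bash
python3 -c "
from h import *
go(441.3,266.6,53)
p,d=bot.capture('side');q,_=bot.capture('top')
cv2.imwrite('pics/g1.png',np.hstack([cv2.resize(p[150:270,100:240],(420,360)),cv2.resize(q[220:320,150:255],(378,360))]))"
```

```text
[441.9 268.6  55.2] [ 3.140e+00 -1.000e-03  1.544e+00] t 2.23 F [0.6 0.6 1.3] w 55.4 0.0
shift [-0.021 -0.005  0.022] turn [ 0.002 -0.001  0.008]
```

View pics/g1.png

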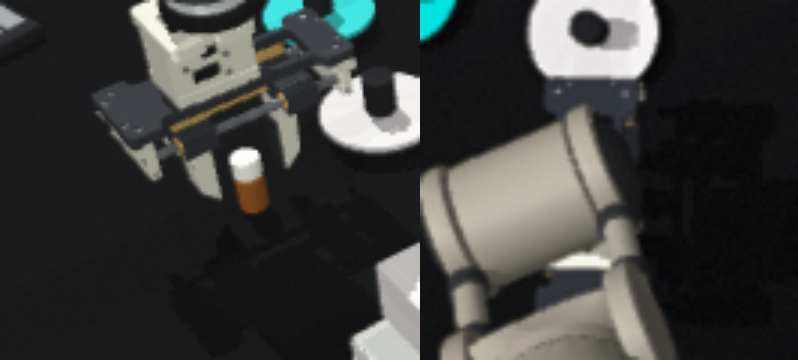

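The vial stands between the two fingers (side crop, vial at 250,180, tips at about 205,190 and 290,160). I'll close.

Emit:
step_arm(targets=[0.5, -0.02, 0, 0.02, 0, 0, 0, 0, -0.02, 0, 0.02, 0, 0, 0, 0, -0.02, 0, 0.02, 0, 0, 0, 0, -0.02, 0, 0.02, 0, 0, 0, 0, -0.02, 0, 0.02, 0, 0, 0, 0, -0.02, 0, 0.02, 0, 0, 0, 0, -0.02, 0, 0.02, 0, 0, 0])

```text
time: 3.2
tool_pos: [441.5, 265.7, 51.9]
tcp_rot: [3.141, -0.0, 1.543]
contact_force: [0.6, -0.7, 2.7]
grip_width: 23.3
finger_force: 30.0
```

Emit:
step_arm(targets=[0, 0, 0, -1, 0, 0, 0, 0, 0, 0, -1, 0, 0, 0, 0, -0.3, 0.1, -1, 0, 0, 0, 0, -1, 0.1, -1, 0, 0, 0, 0, -1, 0.1, -1, 0, 0, 0])

```text
time: 3.82
tool_pos: [448.2, 162.7, 151.5]
tcp_rot: [-3.141, 0.001, 1.54]
contact_force: [-0.6, 0.3, -0.5]
grip_width: 23.7
finger_force: 30.0
```

```bash
python3 -c "
from h import *
go(476,19.5,175)"
```

```text
[448.2 162.7 151.5] [-3.141e+00  1.000e-03  1.540e+00] t 3.83 F [-0.6  0.3 -0.5] w 23.7 29.999662935733795
shift [-1.423  0.322 -0.234] turn [-0.001  0.001  0.002]
```

Emit:
step_arm(targets=[0, -0.9, 0.2, -0.25, 0, 0, 0, 0, -0.9, 0.2, -0.25, 0, 0, 0, 0, -0.9, 0.2, -0.25, 0, 0, 0])

```text
time: 4.2
tool_pos: [467.0, 73.8, 177.2]
tcp_rot: [3.14, -0.0, 1.54]
contact_force: [0.1, 0.3, -1.3]
grip_width: 23.0
finger_force: 30.0
```

Emit:
step_arm(targets=[0, -0.53, 0.12, 0, 0, 0, 0, 0, -0.53, 0.12, 0, 0, 0, 0, 0, -0.53, 0.12, 0, 0, 0, 0, 0, -0.53, 0.12, 0, 0, 0, 0])

```text
time: 4.7
tool_pos: [476.3, 23.0, 176.5]
tcp_rot: [-3.141, -0.0, 1.545]
contact_force: [-0.2, 1.0, -1.0]
grip_width: 23.6
finger_force: 30.0
```

```bash
python3 -c "
from h import *
go(476,18.8,134)
p,d=bot.capture('side')
cv2.imwrite('pics/g2.png',cv2.resize(p[140:300,170:330],(600,600)))"
```

```text
[476.3  23.  176.5] [-3.141 -0.     1.545] t 4.7 F [-0.2  1.  -1. ] w 23.6 29.999976754188538
shift [-0.042 -0.002  0.425] turn [-0.001 -0.001  0.009]
```

View pics/g2.png

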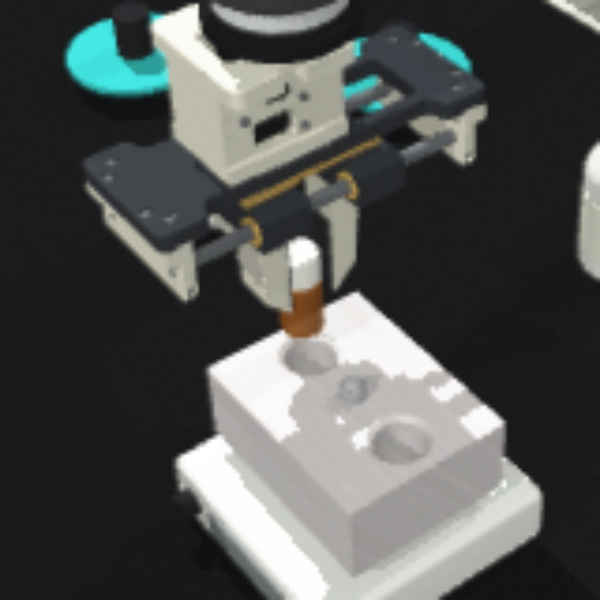

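The vial hangs upright just above the left bore (crop: vial foot 301,330; bore 310,355); lowering it and checking the force.

Emit:
step_arm(targets=[0, -0.04, 0, 0, 0, 0, 0, 0, -0.04, 0, 0, 0, 0, 0, 0, -0.04, 0, 0.12, 0, 0, 0, 0, -0.04, 0, 0.22, 0, 0, 0, 0, -0.04, 0, 0.28, 0, 0, 0, 0, -0.04, 0, 0.28, 0, 0, 0])

```text
time: 5.5
tool_pos: [476.3, 17.6, 148.0]
tcp_rot: [-3.14, -0.0, 1.543]
contact_force: [-0.7, 0.9, -0.2]
grip_width: 23.4
finger_force: 30.0
```

Emit:
step_arm(targets=[0, 0, 0, 0.07, 0, 0, 0, 0, 0, 0, 0.14, 0, 0, 0, 0, 0, 0, 0.14, 0, 0, 0])

```text
time: 5.88
tool_pos: [476.2, 17.7, 134.1]
tcp_rot: [-3.14, -0.0, 1.543]
contact_force: [0.2, 0.1, 0.4]
grip_width: 23.4
finger_force: 30.0
```

```bash
python3 -c "
from h import *
go(476,18.8,134)"
```

```text
[476.2  17.7 134.1] [-3.14  -0.     1.543] t 5.88 F [0.2 0.1 0.4] w 23.4 30.000023245811462
shift [ 0.011 -0.002  0.001] turn [-0.002 -0.     0.007]
```

No contact, and the vial is 25 mm into the bore. Release and rise.

Emit:
step_arm(targets=[0.4, 0.01, 0, 0, 0, 0, 0, 0.45, 0.01, 0, 0, 0, 0, 0, 0.45, 0.01, 0, 0, 0, 0, 0, 0.45, 0.01, 0, -0.2, 0, 0, 0, 0.45, 0.01, 0, -0.6, 0, 0, 0, 0.45, 0.01, 0, -0.6, 0, 0, 0])

```text
time: 6.62
tool_pos: [478.3, 18.5, 197.4]
tcp_rot: [3.135, 0.0, 1.543]
contact_force: [-0.3, 0.5, -1.5]
grip_width: 41.3
finger_force: 0.0
```

Emit:
step_arm(targets=[0.6, -1, 0, 0, 0, 0, 0, 0.6, -1, 0, 0, 0, 0, 0, 0.6, -1, 0, 0, 0, 0, 0])

```text
time: 7.0
tool_pos: [473.5, -83.3, 193.9]
tcp_rot: [-3.141, -0.0, 1.54]
contact_force: [-0.5, 0.1, 0.5]
grip_width: 55.0
finger_force: 0.0
```

Emit:
step_arm(targets=[0.6, -1, 0, 0, 0, 0, 0, 0.6, -1, 0, 0, 0, 0, 0, 0.6, -1, 0, 0, 0, 0, 0])

```text
time: 7.38
tool_pos: [470.9, -182.4, 193.9]
tcp_rot: [-3.141, -0.001, 1.541]
contact_force: [0.0, 0.5, 1.1]
grip_width: 55.1
finger_force: 0.0
```

```bash
python3 -c "
from h import *
go(465.6,-265.5,53)
p,d=bot.capture('side')
W=cloud('side',d);u,v=pix('side',(476,19.5,117));S=roi(W,(int(u),int(v)),9,109,135);print(len(S),S.mean(0),S.max(0))"
```

```text
[ 470.9 -182.4  193.9] [-3.141e+00 -1.000e-03  1.541e+00] t 7.38 F [0.  0.5 1.1] w 55.1 0.0
shift [-0.833 -0.027  1.409] turn [-0.001 -0.001  0.003]
124 [476.42127699  19.54870824 115.49368316] [509.73625327  40.9228867  120.21022847]
```

Emit:
step_arm(targets=[0.6, -0.84, -0.03, 0.4, 0, 0, 0, 0.6, -0.84, -0.03, 0.4, 0, 0, 0, 0.6, -0.84, -0.03, 0.4, 0, 0, 0])

```text
time: 7.8
tool_pos: [465.4, -264.5, 153.2]
tcp_rot: [-3.139, -0.002, 1.542]
contact_force: [-0.3, 0.3, -0.1]
grip_width: 55.1
finger_force: 0.0
```

Emit:
step_arm(targets=[0.6, 0, 0, 0.5, 0, 0, 0, 0.6, 0, 0, 1, 0, 0, 0, 0.6, 0, 0, 1, 0, 0, 0, 0.6, 0, 0, 1, 0, 0, 0])

```text
time: 8.3
tool_pos: [467.0, -264.6, 56.5]
tcp_rot: [3.14, 0.001, 1.545]
contact_force: [1.3, -1.2, 0.5]
grip_width: 55.1
finger_force: 0.0
```

```bash
python3 -c "
from h import *
go(465.6,-265.5,52.5)"
```

```text
[ 467.  -264.6   56.5] [3.140e+00 1.000e-03 1.545e+00] t 8.3 F [ 1.3 -1.2  0.5] w 55.1 0.0
shift [-0.009 -0.014  0.04 ] turn [0.002 0.001 0.008]
```

Emit:
step_arm(targets=[0.5, -0.01, -0.01, 0.01, 0, 0, 0, 0, -0.01, -0.01, 0.01, 0, 0, 0, 0, -0.01, -0.01, 0.01, 0, 0, 0, 0, -0.01, -0.01, 0.01, 0, 0, 0, 0, -0.01, -0.01, 0.01, 0, 0, 0, 0, -0.01, -0.01, 0.01, 0, 0, 0, 0, -0.01, -0.01, 0.01, 0, 0, 0])

```text
time: 9.18
tool_pos: [465.0, -266.4, 54.0]
tcp_rot: [3.141, 0.0, 1.543]
contact_force: [-1.1, -0.3, 5.5]
grip_width: 23.2
finger_force: 30.0
```

Emit:
step_arm(targets=[0, 0, 0, -1, 0, 0, 0, 0, 0, 0, -1, 0, 0, 0, 0, 0.3, 0, -1, 0, 0, 0, 0, 0.5, 0.04, -1, 0, 0, 0, 0, 0.5, 0.04, -1, 0, 0, 0])

```text
time: 9.8
tool_pos: [470.2, -214.8, 153.1]
tcp_rot: [-3.14, -0.001, 1.546]
contact_force: [-0.3, -0.8, -1.1]
grip_width: 23.1
finger_force: 29.9
```

Emit:
step_arm(targets=[0, 0.9, 0.04, -0.24, 0, 0, 0, 0, 0.9, 0.04, -0.24, 0, 0, 0, 0, 0.9, 0.04, -0.24, 0, 0, 0])

```text
time: 10.18
tool_pos: [477.0, -125.3, 177.7]
tcp_rot: [3.142, 0.0, 1.546]
contact_force: [-0.1, -0.1, 0.2]
grip_width: 23.5
finger_force: 29.9
```

```bash
python3 -c "
from h import *
go(473.4,-60.5,175)"
```

```text
[ 477.  -125.3  177.7] [3.142 0.    1.546] t 10.18 F [-0.1 -0.1  0.2] w 23.5 29.939467906951904
shift [ 0.647 -0.051  0.027] turn [0.    0.    0.011]
```

Emit:
step_arm(targets=[0, 0.64, -0.05, 0.01, 0, 0, 0, 0, 0.64, -0.05, 0.01, 0, 0, 0, 0, 0.64, -0.05, 0.01, 0, 0, 0, 0, 0.64, -0.05, 0.01, 0, 0, 0, 0, 0.64, -0.05, 0.01, 0, 0, 0])

```text
time: 10.8
tool_pos: [473.5, -63.4, 176.6]
tcp_rot: [-3.142, 0.0, 1.542]
contact_force: [0.7, -0.3, -0.6]
grip_width: 23.1
finger_force: 29.9
```

```bash
python3 -c "
from h import *
go(473.4,-61.2,135)
p,d=bot.capture('side')
cv2.imwrite('pics/g3.png',cv2.resize(p[160:300,190:330],(600,600)))"
```

```text
[473.5 -63.4 176.6] [-3.142  0.     1.542] t 10.8 F [ 0.7 -0.3 -0.6] w 23.1 29.939264953136444
shift [ 0.022 -0.002  0.416] turn [-0.     0.     0.005]
```

View pics/g3.png

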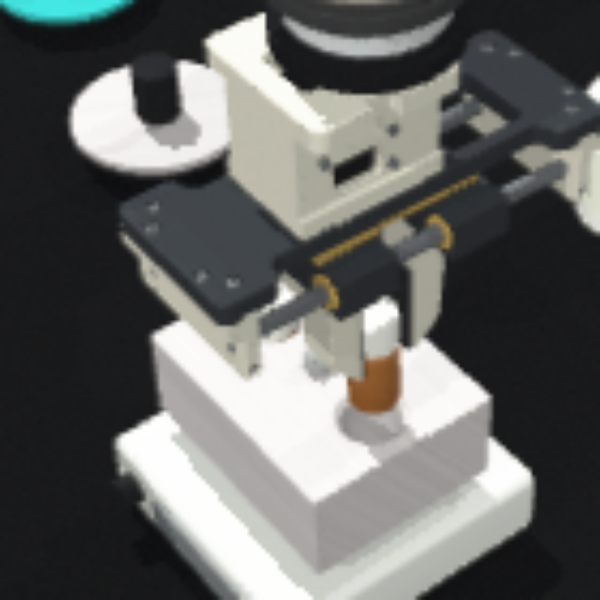

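The second vial hangs over the right bore (crop: foot 375,405, bore 372,420). Lowering.

Emit:
step_arm(targets=[0, 0.015, 0, 0, 0, 0, 0, 0, 0.015, 0, 0.1, 0, 0, 0, 0, 0.015, 0, 0.2, 0, 0, 0, 0, 0.015, 0, 0.28, 0, 0, 0, 0, 0.015, 0, 0.28, 0, 0, 0])

```text
time: 11.48
tool_pos: [473.0, -60.7, 147.8]
tcp_rot: [-3.14, -0.001, 1.543]
contact_force: [0.0, -0.7, 0.2]
grip_width: 23.6
finger_force: 29.9
```

Emit:
step_arm(targets=[0, 0, 0, 0.06, 0, 0, 0, 0, 0, 0, 0.13, 0, 0, 0, 0, 0, 0, 0.13, 0, 0, 0])

```text
time: 11.85
tool_pos: [473.1, -60.7, 135.1]
tcp_rot: [-3.14, -0.0, 1.543]
contact_force: [0.8, 0.1, -0.1]
grip_width: 23.5
finger_force: 29.9
```

```bash
python3 -c "
from h import *
go(473.4,-61.2,135)"
```

```text
[473.1 -60.7 135.1] [-3.14  -0.     1.543] t 11.85 F [ 0.8  0.1 -0.1] w 23.5 29.939275681972504
shift [-0.005  0.003  0.001] turn [-0.001 -0.     0.007]
```

Release, rise, then head for the cover (y +345, x +110).

Emit:
step_arm(targets=[0.4, 0, 0, 0, 0, 0, 0, 0.45, 0, 0, 0, 0, 0, 0, 0.45, 0, 0, 0, 0, 0, 0, 0.45, 0, 0, -0.2, 0, 0, 0, 0.45, 0, 0, -0.6, 0, 0, 0, 0.45, 0, 0, -0.6, 0, 0, 0])

```text
time: 12.6
tool_pos: [475.0, -61.3, 198.4]
tcp_rot: [3.135, 0.002, 1.543]
contact_force: [-0.7, -0.1, -0.8]
grip_width: 41.1
finger_force: 0.0
```

Emit:
step_arm(targets=[0.6, 1, 0, 0, 0, 0, 0, 0.6, 1, 0, 0, 0, 0, 0, 0.6, 1, 0, 0, 0, 0, 0])

```text
time: 12.98
tool_pos: [475.6, 41.1, 195.0]
tcp_rot: [-3.141, -0.0, 1.547]
contact_force: [0.3, -1.3, -0.1]
grip_width: 55.0
finger_force: 0.0
```

Emit:
step_arm(targets=[0.6, 1, 0.5, 0, 0, 0, 0, 0.6, 1, 0.5, 0, 0, 0, 0, 0.6, 1, 0.5, 0, 0, 0, 0])

```text
time: 13.35
tool_pos: [529.8, 139.2, 194.7]
tcp_rot: [-3.141, -0.0, 1.546]
contact_force: [0.3, -0.5, -0.5]
grip_width: 55.4
finger_force: 0.0
```

Emit:
step_arm(targets=[0.6, 1, 0.5, 0, 0, 0, 0, 0.6, 1, 0.5, 0, 0, 0, 0, 0.6, 1, 0.5, 0, 0, 0, 0])

```text
time: 13.72
tool_pos: [582.3, 237.1, 194.4]
tcp_rot: [-3.141, 0.0, 1.545]
contact_force: [-1.2, -1.2, -0.4]
grip_width: 55.2
finger_force: 0.0
```

```bash
python3 -c "
from h import *
go(582.5,285,49)
for n in('side','top'):
  p,d=bot.capture(n);W=cloud(n,d)
  for c in((476,19.5,117),(473.4,-60.5,117)):
    u,v=pix(n,c);S=roi(W,(int(u),int(v)),5,109,135);print(n,len(S),S.mean(0),np.median(S[:,2]))"
```

```text
[582.3 237.1 194.4] [-3.141  0.     1.545] t 13.72 F [-1.2 -1.2 -0.4] w 55.2 0.0
shift [ 0.479 -0.009  1.453] turn [-0.001  0.     0.009]
side 69 [474.78674485  19.59906127 117.62245193] 117.68312174935551
side 80 [471.71492895 -59.50209797 117.4010636 ] 117.69960555037625
top 59 [477.50552101  21.07032139 116.05726491] 115.68792606360674
top 52 [471.52374643 -59.387539   116.6990034 ] 116.24756652794966
```

Both vials are seated (tops at about 117 mm). Now the cover.

Emit:
step_arm(targets=[0.6, 0.48, 0, 0.5, 0, 0, 0, 0.6, 0.48, 0, 0.5, 0, 0, 0, 0.6, 0.48, 0, 0.5, 0, 0, 0])

```text
time: 14.2
tool_pos: [582.9, 282.8, 145.8]
tcp_rot: [-3.141, 0.001, 1.543]
contact_force: [-1.3, -0.2, 0.1]
grip_width: 55.0
finger_force: 0.0
```

Emit:
step_arm(targets=[0.6, 0, 0, 0.4, 0, 0, 0, 0.6, 0, 0, 0.9, 0, 0, 0, 0.6, 0, 0, 0.94, 0, 0, 0, 0.6, 0, 0, 0.94, 0, 0, 0, 0.6, 0, 0, 0.94, 0, 0, 0])

```text
time: 14.82
tool_pos: [584.6, 284.5, 54.6]
tcp_rot: [3.137, -0.002, 1.543]
contact_force: [-0.4, 0.6, -0.6]
grip_width: 55.3
finger_force: 0.0
```

```bash
python3 -c "
from h import *
go(582.5,285,48)
p,d=bot.capture('side')
cv2.imwrite('pics/g4.png',cv2.resize(p[110:230,160:300],(700,600)))"
```

```text
[584.6 284.5  54.6] [ 3.137e+00 -2.000e-03  1.543e+00] t 14.82 F [-0.4  0.6 -0.6] w 55.3 0.0
shift [ 0.005 -0.021  0.066] turn [ 0.006 -0.002  0.006]
```

View pics/g4.png

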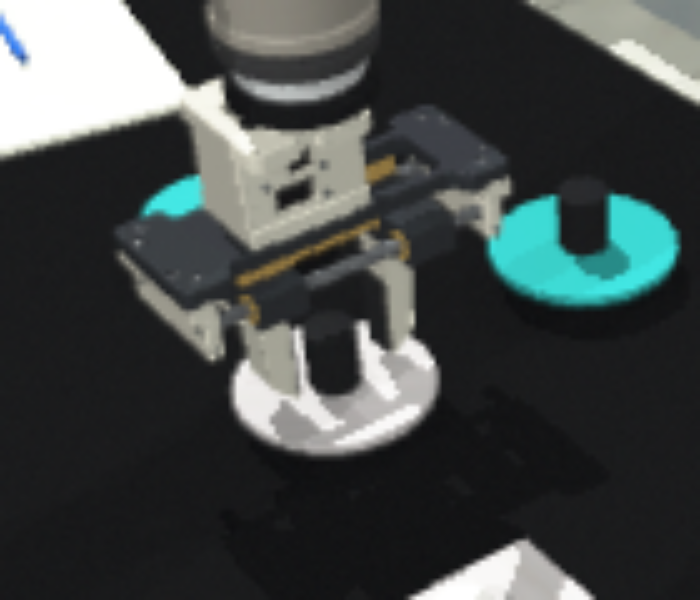

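The knob (330,350) is between the fingers with the tips above the plate, and the neighbouring turquoise covers are clear. Settle, then read the height.

Emit:
step_arm(targets=[0.5, 0, -0.01, 0.03, 0, 0, 0, 0.5, 0, -0.01, 0.03, 0, 0, 0, 0.5, 0, -0.01, 0.03, 0, 0, 0])

```text
time: 15.25
tool_pos: [581.9, 284.4, 48.8]
tcp_rot: [3.141, -0.0, 1.543]
contact_force: [-0.6, 0.2, -0.4]
grip_width: 45.8
finger_force: 0.0
```

Emit:
step_arm(targets=[0.5, 0.005, 0, 0.02, 0, 0, 0, 0, 0.005, 0, 0.02, 0, 0, 0, 0, 0.005, 0, 0.02, 0, 0, 0, 0, 0.005, 0, 0.02, 0, 0, 0, 0, 0.005, 0, 0.02, 0, 0, 0, 0, 0.005, 0, 0.02, 0, 0, 0])

```text
time: 16.0
tool_pos: [582.0, 284.8, 46.7]
tcp_rot: [3.142, -0.0, 1.543]
contact_force: [0.6, -0.3, -0.8]
grip_width: 29.5
finger_force: 30.0
```

Emit:
step_arm(targets=[0, 0, 0, -0.3, 0, 0, 0, 0, 0, 0, -0.8, 0, 0, 0, 0, 0, 0, -1, 0, 0, 0, 0, 0, 0, -1, 0, 0, 0])

```text
time: 16.5
tool_pos: [582.5, 285.1, 148.3]
tcp_rot: [3.139, -0.001, 1.543]
contact_force: [0.2, 1.0, -3.0]
grip_width: 29.1
finger_force: 30.0
```

```bash
python3 -c "
from h import *
go(474.7,-20.5,175)"
```

```text
[582.5 285.1 148.3] [ 3.139e+00 -1.000e-03  1.543e+00] t 16.5 F [ 0.2  1.  -3. ] w 29.1 29.9904066324234
shift [-3.084 -0.993 -0.273] turn [ 0.004 -0.002  0.007]
```

Emit:
step_arm(targets=[0, -1, -0.3, -0.3, 0, 0, 0, 0, -1, -0.3, -0.3, 0, 0, 0, 0, -1, -0.3, -0.3, 0, 0, 0])

```text
time: 16.88
tool_pos: [548.2, 183.1, 176.1]
tcp_rot: [-3.14, 0.001, 1.54]
contact_force: [0.1, -0.1, -1.5]
grip_width: 29.6
finger_force: 30.0
```

Emit:
step_arm(targets=[0, -1, -0.3, 0, 0, 0, 0, 0, -1, -0.3, 0, 0, 0, 0, 0, -1, -0.3, 0, 0, 0, 0])

```text
time: 17.25
tool_pos: [515.4, 85.1, 175.3]
tcp_rot: [-3.139, 0.0, 1.541]
contact_force: [0.0, 0.1, -2.3]
grip_width: 29.6
finger_force: 30.0
```

Emit:
step_arm(targets=[0, -1, -0.35, 0, 0, 0, 0, 0, -1, -0.35, 0, 0, 0, 0, 0, -1, -0.35, 0, 0, 0, 0, 0, -1, -0.35, 0, 0, 0, 0])

```text
time: 17.75
tool_pos: [479.3, -11.4, 176.2]
tcp_rot: [-3.141, -0.001, 1.544]
contact_force: [0.8, 0.7, -1.8]
grip_width: 29.7
finger_force: 30.0
```

```bash
python3 -c "
from h import *
go(474.7,-20.5,175)
for n in('side','top'):
  p,d=bot.capture(n);W=cloud(n,d)
  u,v=pix(n,(475,-20,160)); S=roi(W,(int(u),int(v)),32,140,160); m=p
  S=S[np.hypot(S[:,0]-475,S[:,1]+15)<75]; print(n,len(S),np.median(S[:,2]))
  cv2.imwrite('pics/k_%s.png'%n,cv2.resize(p[int(v)-50:int(v)+70,int(u)-60:int(u)+60],(400,400)))
cv2.imwrite('pics/g5.png',np.hstack([cv2.imread('pics/k_side.png'),cv2.imread('pics/k_top.png')]))"
```

```text
[479.3 -11.4 176.2] [-3.141e+00 -1.000e-03  1.544e+00] t 17.75 F [ 0.8  0.7 -1.8] w 29.7 29.990639090538025
shift [-0.092 -0.043  0.012] turn [-0.    -0.001  0.007]
side 1208 150.42365596880416
top 19 149.02401617792515
```

View pics/g5.png

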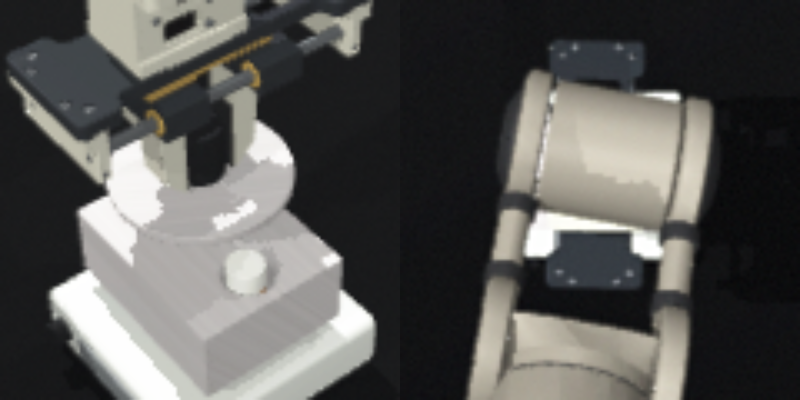

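The cover hangs level with its plate top at 150 mm (side crop, plate centre 205,180), about 10 mm short of the pin in y. Centering, then lowering gently to just above the pin.

Emit:
step_arm(targets=[0, -0.085, -0.045, 0, 0, 0, 0, 0, -0.085, -0.045, 0, 0, 0, 0, 0, -0.085, -0.045, 0, 0, 0, 0, 0, -0.085, -0.045, 0.07, 0, 0, 0, 0, -0.085, -0.045, 0.07, 0, 0, 0, 0, -0.085, -0.045, 0.07, 0, 0, 0])

```text
time: 18.6
tool_pos: [474.0, -20.8, 169.6]
tcp_rot: [-3.141, -0.0, 1.543]
contact_force: [0.5, -0.4, -2.8]
grip_width: 29.6
finger_force: 30.0
```

```bash
python3 -c "
from h import *
go(474.7,-20.5,160)"
```

```text
[474.  -20.8 169.6] [-3.141 -0.     1.543] t 18.6 F [ 0.5 -0.4 -2.8] w 29.6 29.990366399288177
shift [0.003 0.007 0.096] turn [-0.    -0.     0.007]
```

Emit:
step_arm(targets=[0, 0, 0.005, 0.02, 0, 0, 0, 0, 0, 0.005, 0.04, 0, 0, 0, 0, 0, 0.005, 0.06, 0, 0, 0, 0, 0, 0.005, 0.06, 0, 0, 0])

```text
time: 19.1
tool_pos: [474.4, -20.8, 163.5]
tcp_rot: [-3.141, -0.0, 1.543]
contact_force: [-0.1, 0.0, -1.6]
grip_width: 29.3
finger_force: 30.0
```

Emit:
step_arm(targets=[0, 0, 0, 0.02, 0, 0, 0, 0, 0, 0, 0.03, 0, 0, 0, 0, 0, 0, 0.03, 0, 0, 0])

```text
time: 19.48
tool_pos: [474.5, -20.8, 160.6]
tcp_rot: [-3.141, -0.0, 1.543]
contact_force: [-0.2, -0.7, -2.8]
grip_width: 29.2
finger_force: 30.0
```

No contact 5 mm below the pin's top, so the pin is in the socket. Continuing down.

Emit:
step_arm(targets=[0, 0, 0, 0.02, 0, 0, 0, 0, 0, 0, 0.04, 0, 0, 0, 0, 0, 0, 0.06, 0, 0, 0, 0, 0, 0, 0.06, 0, 0, 0])

```text
time: 19.98
tool_pos: [474.4, -20.8, 154.5]
tcp_rot: [-3.141, -0.0, 1.543]
contact_force: [0.2, -0.6, -2.1]
grip_width: 29.5
finger_force: 30.0
```

Emit:
step_arm(targets=[0, 0, 0, 0.01, 0, 0, 0, 0, 0, 0, 0.02, 0, 0, 0, 0, 0, 0, 0.03, 0, 0, 0, 0, 0, 0, 0.03, 0, 0, 0])

```text
time: 20.48
tool_pos: [474.7, -20.9, 152.8]
tcp_rot: [3.141, 0.0, 1.543]
contact_force: [-3.2, 0.5, 8.3]
grip_width: 29.6
finger_force: 30.0
```

Seated at about 153 mm, matching the block-top height, with contact on. Now pressing.

Emit:
step_arm(targets=[0, 0, 0, 0.02, 0, 0, 0, 0, 0, 0, 0.04, 0, 0, 0, 0, 0, 0, 0.06, 0, 0, 0, 0, 0, 0, 0.07, 0, 0, 0, 0, 0, 0, 0.07, 0, 0, 0])

```text
time: 21.1
tool_pos: [474.7, -20.9, 146.3]
tcp_rot: [3.14, 0.0, 1.543]
contact_force: [-5.9, 0.4, 14.1]
grip_width: 29.0
finger_force: 30.0
```

Emit:
step_arm(targets=[0, 0, -0.005, 0.01, 0, 0, 0, 0, 0, -0.005, 0.02, 0, 0, 0, 0, 0, -0.005, 0.02, 0, 0, 0])

```text
time: 21.48
tool_pos: [474.7, -20.9, 145.4]
tcp_rot: [3.138, 0.001, 1.544]
contact_force: [-6.4, 0.2, 21.7]
grip_width: 29.3
finger_force: 30.0
```

```bash
python3 -c "
from h import *
go(474.7,-20.9,145)
p,d=bot.capture('side');W=cloud('side',d)
Z=W[...,2];X=W[...,0];Y=W[...,1]
r=np.hypot(X-475,Y+21)
A=(r<54)&(Z>108)&(Z<128);print('plate',A.sum(),np.median(Z[A]),np.percentile(Z[A],[10,90]))
B=(r>60)&(abs(X-475)<46)&(abs(Y+21)<62)&(Z>85)&(Z<112);print('block',B.sum(),np.median(Z[B]))
D=np.load('side0.npy');Z0=cloud('side',D)[...,2];print('rest, same px',np.median(Z0[B]))
S=W[A];c=np.linalg.lstsq(np.c_[S[:,:2]-[475,-21],np.ones(len(S))],S[:,2],rcond=None)[0];print('tilt',c)
cv2.imwrite('pics/g6.png',cv2.resize(p[150:310,180:340],(600,600)))"
```

```text
[474.7 -20.9 145.4] [3.138e+00 1.000e-03 1.544e+00] t 21.48 F [-6.4  0.2 21.7] w 29.3 30.02301961183548
shift [ 0.    -0.     0.004] turn [0.004 0.001 0.007]
plate 1080 119.88644741343319 [118.43509377 121.45805653]
block 160 100.00147668789502
rest, same px nan
tilt [9.41002098e-03 1.39051963e-02 1.20245359e+02]
```

View pics/g6.png

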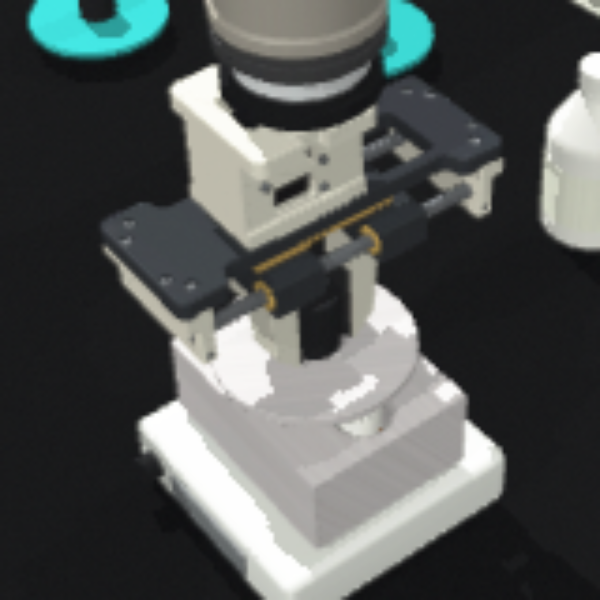

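The plate lies flat on the block (side crop, centre 320,345; plate top about 119–120 mm). The block top is about 99–100 mm, i.e. 8 mm down, and the force jumped at the stop. I'll hold briefly to confirm it's steady.

Emit:
step_arm(targets=[0, 0, 0, 0.005, 0, 0, 0, 0, 0, 0, 0.005, 0, 0, 0, 0, 0, 0, 0.005, 0, 0, 0, 0, 0, 0, 0.005, 0, 0, 0])

```text
time: 22.02
tool_pos: [474.8, -21.0, 145.4]
tcp_rot: [3.138, 0.001, 1.544]
contact_force: [-6.3, 1.3, 26.5]
grip_width: 29.5
finger_force: 30.0
```

Height holds at 145.4 mm while the force rises, so the block is firmly at its stop.

```bash
python3 -c "
from plant import bot
print(bot.close_job())"
```

```text
the job is handed in; nothing more can be done
None
```

The job is handed in at 22 s: both vials are seated in their bores, and the cover is on the pin, held down with the block at its bottom stop at about 26 N; the bottle, cup and rack were not touched.

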